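# Lock the red weight-plate collar

## Robot

A 7-joint arm with a two-finger parallel gripper is mounted at the origin on the work surface. World frame = base frame: x ahead of the robot, y to its left, z up, the work surface at z = 0. Lengths are in m, angles in rad, forces in N, time in s.
With the tool pointing down it reaches from about 0.4 to 0.85 m from the base axis. Payload 10.4 kg.
Tool frame: the origin (TCP) lies midway between the tips of the shut fingers; the grasp point (between the pads) lies 19 mm behind it; z points along the fingers, y is the line along which they close (so a half turn about z gives the same grasp; the last joint's range is limited). The gripper opens to 85 mm and grips with 20 to 120 N. Pads are 22 mm wide; open, the fingers measure 114 mm over their backs; the gripper's body (76 mm by 85 mm) begins 54 mm behind the grasp point. The pads swing forward as they close: fully open they stand 13 mm farther back than shut.
Start: joints at [-1.205, 0.332, -0.065, 1.46, 0.022, 1.35, -0.088], TCP at [0.237, 0.578, 0.231] pointing down, gripper open.
Joint ranges: [-2.6, 2.6], [-0.5, 2.12], [-1.47, 1.34], [0.16, 2.42], [-1.27, 4.41], [0.06, 2.06], [-2.6, 2.6]. Speed limits (rad/s): [2.22, 2.22, 2.79, 2.79, 3.14, 3.14, 3.14].

## Interface

Orientations are given as a unit quaternion [x, y, z, w].
In Python, from workcell import get_obs, camera, camera_params, hand_in gives the robot as it stands.
- The arm moves only by the tool carry_out, never from a script. Its argument "commands" is a list that holds one entry, the list of rows, each a list of 6 numbers: the shift along the tool's x, y, z in units of 40 mm (1.0 is 40 mm), then the turn, a rotation vector about the tool's x, y, z in units of 6 degrees (1.0 is 6 degrees). In form: [[[x, y, z, ax, ay, az], ...]]. A call has 1 to 20 rows; each row shifts and turns the commanded pose from where the row before left it, along the tool's axes as they then stand; what a row does not reach is not made up. A row lasts 1/12 s, in which the tool goes at most 41.7 mm and 7.16 degrees, less where a joint would pass 70% of its speed; a pose out of reach is approached as far as the arm can. A call is refused whole if a number of a shift passes 1 or a number of a turn 1, either way. A call with a gripper value outside its range is refused whole. "hand" is the closure, from -1 (fully open) to 1 (shut), set as the call begins (left out, the last holds). The fingers move at their own pace and stop on an object; "force" is the grip in N (left out, the last holds). Time passes only in rows, so rows that do not move let the fingers close. It gives the time, the measured TCP pose, the force, the opening and the grip force at its end, in the units of the state.
- get_obs(): the state, without advancing time (a new reading comes with each control period).
- camera(name): name is "scene" or "top" or "wrist"; returns the picture (400x640x3 uint8, red, green, blue); there is no depth.
- camera_params(name): a dict with "mtx" (3x3 intrinsics, pixels), "R" (3x3) and "t" (3): a world point X has camera coordinates R X + t. Camera axes: x right, y down, z forward; pixel columns grow to the right and rows downward; lengths in m; the calibration is good to about 2 mm. A picture is of the moment at which its call begins: read the wrist's pose just before it. camera_params takes no time and is no camera call; for the wrist camera it gives the pose at the moment of the call.
- hand_in(): hands the job in; it is judged then, once.
The state is a dict: "clock": time; "joint_pos": joint angles; "joint_velocities": joint speeds; "tau": joint torques, N m; "position": TCP position; "ee_rot": TCP orientation; "ft_force": force on the tool from outside, world axes, zero at the start; "torque": the same for the moment, N m; "grip_width": opening from 0.0 (shut) to 1.0 (fully open); "grasp_force": force on a finger pad.
Only numpy, scipy, OpenCV 4.12 (cv2) and the standard library are available. Lean on these libraries where they do the work, as an engineer would, in place of code of your own. Each camera call takes 0.05 s, during which the arm holds its last target. There are 200 camera calls.

## Task

In the garage gym, lock the stack of red weight plates: take the upright steel post on the red collar and turn the collar clockwise (seen from above) until its arm lies over the white mark on the black disc under it. Then let go and leave the blue collar just as it is.

Things in the scene. Friction and masses are not known exactly. Their poses are not given: they have to be found in the camera images.
- red_stand: Fixed stand: two red weight plates, 200 mm across, on a 210 mm steel foot, under a black disc (192 mm, top at z = 73 mm). Origin: centre of underside, on the collar's upright turning axis. Its x axis points from there to the white mark on the disc (radial line 10 mm wide, 60 to 94 mm out). Place and yaw vary; left or right of its blue twin, 0.26 m or more between centres.
- red_collar (a joint): Angle (rad) of the red collar about the upright axis: 0 = locked, arm centred over the white mark; positive = anticlockwise of it from above. Starts at 0.8 to 1.5. Stops at -0.5 and 1.9, so it can pass the mark; no click or stop at 0. Needs about 2 N at the post and stays where it is left.
- red_post (a point): Grip point, z = 115 mm, half-way up a round upright steel post, 16 mm diameter, 40 mm tall, 60 mm from the turning axis, standing on the collar's red arm (20 mm wide, reaching 71 mm out, top at z = 95 mm). Hub 64 mm diameter; nothing but the post is higher than 99 mm. The post goes round with the collar and can pivot in the fingers: the gripper need not turn.
- blue_post (a point): The same point on the post of the blue twin (same sizes; blue plates, blue collar, arm at any angle). It must stay where it is.

How it is judged:
By the outcome, as a careful person would: the job done as asked, in the order asked, and still so for the second after the job is handed in, with the robot touching nothing.
It also fails if it takes over 32 s, if anything falls off the work surface, if the arm or the gripper's body presses on something with over 40 N, if the wrist force passes 120 N, or if a joint passes its speed limit or range.

## Working session

There is one attempt and no reset: what is moved stays moved. The work goes in short steps, Python scripts to look and compute and a tool call to move; the robot and the scene stay as the last step left them, time stands still between calls to the robot, and variables do not carry over. Pictures are saved under pics/ and viewed, at most 10 in all, crops included, and the job is handed in when it is done.

Besides the shell and the picture viewer there is one more tool, called after "Request:" by a JSON object that holds its "fn" and its "kwargs", one argument or row to a line. carry_out: Moves the arm, as the interface text tells. Its arguments: {"type":"object","properties":{"commands":{"type":"array"},"hand":{"type":"number"},"force":{"type":"number"}},"required":["commands"]}

```bash
mkdir -p pics; python3 - <<'E'
from workcell import *
import cv2,numpy as np
o=get_obs();print(o['clock'],o['position'],o['ee_rot'])
for n in['top','scene']:
    im=camera(n);np.save(f'pics/{n}.npy',im);cv2.imwrite(f'pics/{n}0.png',im[:,:,::-1]);p=camera_params(n);print(n,p)
a=cv2.imread('pics/top0.png');b=cv2.imread('pics/scene0.png')
E
```

```text
0.0 [0.23680974 0.57799494 0.23053545] [ 1.93185374e-01  9.81162034e-01 -6.83655105e-04 -8.69023167e-05]
top {'mtx': array([[516.62826916,   0.        , 306.37938304],
       [  0.        , 516.62826916, 207.44381049],
       [  0.        ,   0.        ,   1.        ]]), 'R': array([[ 0.00212512, -0.99994655,  0.01011796],
       [-0.99830697, -0.00270954, -0.05810207],
       [ 0.05812638, -0.00997736, -0.99825937]]), 't': array([-7.86420097e-04,  5.79070313e-01,  1.13665874e+00])}
scene {'mtx': array([[409.22678464,   0.        , 312.65818348],
       [  0.        , 409.22678464, 203.01985908],
       [  0.        ,   0.        ,   1.        ]]), 'R': array([[-0.81689969,  0.57660742, -0.01409935],
       [ 0.34993759,  0.47604057, -0.80680175],
       [-0.45849601, -0.66400999, -0.590654  ]]), 't': array([ 0.44413373, -0.13446178,  0.97711541])}
```

View pics/top0.png

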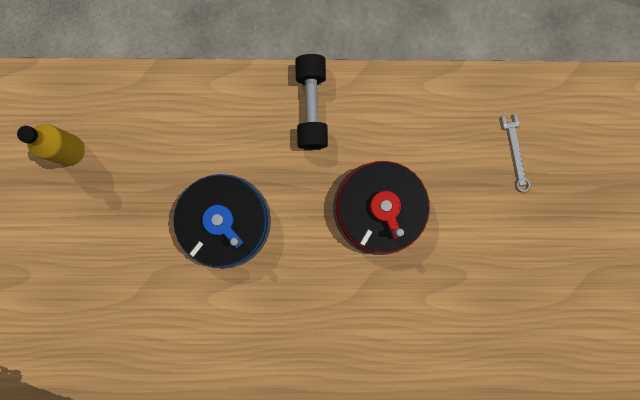

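View pics/scene0.png

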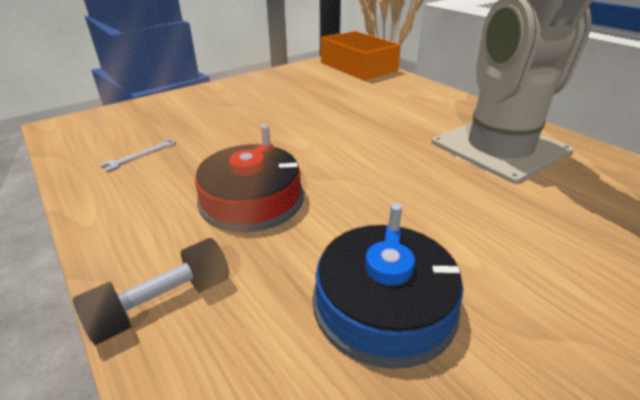

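The top view shows the red collar at about (386,206), its post top at (400,232) and its white mark at (366,238). The blue collar is at (217,219). Next I'll turn these into world positions.

```bash
cat >h.py <<'E'
import cv2,numpy as np
def ray(p,uv,z):
    R,t=p['R'],p['t'];c=-R.T@t;d=R.T@np.linalg.inv(p['mtx'])@[uv[0],uv[1],1];return c+d*(z-c[2])/d[2]
def cents(mask,amin):
    n,l,s,c=cv2.connectedComponentsWithStats(mask.astype(np.uint8));return [(c[i].round(2),int(s[i,4]),l==i) for i in range(1,n) if s[i,4]>=amin]
E
python3 - <<'E'
from h import *;from workcell import camera_params
p=camera_params('top');im=np.load('pics/top.npy').astype(int)
r,g,b=im.transpose(2,0,1)
roi=np.zeros(r.shape,bool);roi[150:265,325:440]=1
for nm,box,col in[('red',(150,265,325,440),(r>130)&(g<70)),('blue',(165,278,165,280),(b>130)&(r<80))]:
    roi=np.zeros(r.shape,bool);roi[box[0]:box[1],box[2]:box[3]]=1
    cx,cy=(box[2]+box[3])/2,(box[0]+box[1])/2
    yy,xx=np.mgrid[:400,:640];roi&=np.hypot(xx-cx,yy-cy)<43
    print(nm)
    for c,a,_ in cents(roi&(im.min(2)>110),8): print('light',c,a,[ray(p,c,z)[:2].round(4) for z in(.073,.099,.135)])
    for c,a,m in cents(roi&col,30):print('col',c,a)
    blk=((im.max(2)<60)&roi|False)
    full=np.zeros(r.shape,bool);full[box[0]:box[1],box[2]:box[3]]=1
    k=(full&(im.max(2)<45)&(im.max(2)-im.min(2)<15)).astype(np.uint8)
    k=max(cents(k,500),key=lambda q:q[1])[2].astype(np.uint8)
    h=cv2.convexHull(max(cv2.findContours(k,0,1)[0],key=len));e=cv2.fitEllipse(h);print('disc',e,ray(p,e[0],.073))
E
```

```text
red
light [385.95 205.13] 94 [array([ 0.5812, -0.1681]), array([ 0.5795, -0.1638]), array([ 0.5773, -0.1579])]
light [399.76 232.  ] 41 [array([ 0.5241, -0.1971]), array([ 0.5239, -0.1921]), array([ 0.5235, -0.1852])]
light [365.96 237.13] 75 [array([ 0.5131, -0.1252]), array([ 0.5131, -0.122 ]), array([ 0.5131, -0.1175])]
col [386.57 207.74] 654
disc ((383.4700622558594, 206.2116241455078), (87.97579956054688, 88.76426696777344), 151.33509826660156) [ 0.57887141 -0.16282653  0.073     ]
blue
light [216.86 219.27] 95 [array([0.5502, 0.1907]), array([0.5493, 0.1864]), array([0.548 , 0.1806])]
light [233.85 241.15] 41 [array([0.504 , 0.1543]), array([0.5042, 0.1509]), array([0.5045, 0.1462])]
light [196.93 247.39] 61 [array([0.4908, 0.2319]), array([0.4913, 0.2267]), array([0.492 , 0.2195])]
col [219.64 221.96] 700
disc ((218.7327117919922, 220.00296020507812), (89.14546966552734, 89.82879638671875), 59.29081726074219) [0.54866144 0.18669527 0.073     ]
```

Request:
{"fn": "carry_out", "kwargs": {
  "commands": [
    [[-0.65,-0.53,0,0,0,0],[-0.65,-0.53,0,0,0,0],[-0.65,-0.53,0,0,0,0],[-0.65,-0.53,0,0,0,0],[-0.65,-0.53,0,0,0,0],[-0.65,-0.53,0,0,0,0],[-0.65,-0.53,0,0,0,0],[-0.65,-0.53,0,0,0,0],[-0.65,-0.53,0,0,0,0],[-0.65,-0.53,0,0,0,0],[-0.53,-0.57,0,0,0,0],[-0.53,-0.57,0,0,0,0],[-0.53,-0.57,0,0,0,0],[-0.53,-0.57,0,0,0,0],[-0.53,-0.57,0,0,0,0],[-0.53,-0.57,0,0,0,0]]
  ],
  "hand": -1
}}

```text
clock: 1.43
position: [0.4631, 0.1073, 0.2312]
ee_rot: [0.193, 0.981, 0.0, -0.0]
ft_force: [1.2, 0.5, 0.0]
grip_width: 1.003
grasp_force: 0.0
```

Request:
{"fn": "carry_out", "kwargs": {
  "commands": [
    [[-0.46,-0.69,0,0,0,0],[-0.46,-0.69,0,0,0,0],[-0.46,-0.69,0,0,0,0],[-0.46,-0.69,0,0,0,0],[-0.46,-0.69,0,0,0,0],[-0.46,-0.69,0,0,0,0],[-0.46,-0.69,0,0,0,0],[-0.46,-0.69,0,0,0,0],[-0.46,-0.69,0,0,0,0],[0,0,0,0,0,0],[0,0,0,0,0,0]]
  ]
}}

```text
clock: 2.35
position: [0.5216, -0.1858, 0.2308]
ee_rot: [0.195, 0.981, -0.001, -0.0]
ft_force: [0.2, 0.2, -0.2]
grip_width: 1.0
grasp_force: 0.0
```

```bash
python3 - <<'E'
from workcell import *;from h import *
p=camera_params('wrist');o=get_obs();im=camera('wrist');cv2.imwrite('pics/w1.png',im[:,:,::-1]);np.savez('pics/w1.npz',im=im,**p)
print(o['clock'],o['position'],o['ee_rot'],o['joint_pos'])
def proj(X):
    c=p['mtx']@(p['R']@np.array(X)+p['t']);return (c[:2]/c[2]).round(1)
print('post',proj([.5235,-.1852,.135]),'hub',proj([.579,-.1635,.099]),'mark',proj([.5131,-.1252,.073]))
E
```

```text
2.35 [ 0.52155096 -0.18578719  0.23080025] [ 1.94981007e-01  9.80806768e-01 -5.00694816e-04 -4.89021804e-04] [-0.30407121  0.18967106  0.64418607  1.68344404 -0.11634416  1.30837736
  1.54017138]
post [319.5 205.7] hub [359.4 234.9] mark [368.8 157.6]
```

View pics/w1.png

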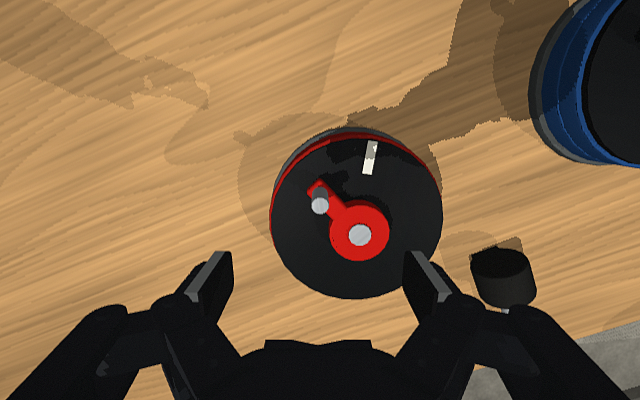

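The wrist view shows the post top at (320,205), the hub at (360,235) and the mark at (369,157). All three are within about 1 px of my estimates, so I'll go down and grip.

Request:
{"fn": "carry_out", "kwargs": {
  "commands": [
    [[-0.04,0.01,0.6,0,0,0],[0,0,0.6,0,0,0],[0,0,0.6,0,0,0],[0,0,0.6,0,0,0],[0,0,0.4,0,0,0],[0,0,0.3,0,0,0],[0,0,0.12,0,0,0],[0,0,0,0,0,0],[0,0,0,0,0,0]]
  ]
}}

```text
clock: 3.15
position: [0.5242, -0.1837, 0.1032]
ee_rot: [0.193, 0.981, 0.0, 0.0]
ft_force: [0.5, -0.3, 0.4]
grip_width: 0.998
grasp_force: 0.0
```

Request:
{"fn": "carry_out", "kwargs": {
  "commands": [
    [[0,0,0,0,0,0],[0,0,0,0,0,0],[0,0,0,0,0,0],[0,0,0,0,0,0],[0,0,0,0,0,0],[0,0,0,0,0,0],[0,0,0,0,0,0],[0,0,0,0,0,0],[0,0,0,0,0,0],[0,0,0,0,0,0],[0,0,0,0,0,0],[0,0,0,0,0,0]]
  ],
  "hand": 1,
  "force": 30
}}

```text
clock: 4.15
position: [0.5235, -0.1843, 0.1026]
ee_rot: [0.193, 0.981, -0.0, -0.0]
ft_force: [-5.0, -0.5, 5.0]
grip_width: 0.174
grasp_force: 29.3
```

```bash
python3 - <<'E'
from workcell import *;from h import *
from scipy.spatial.transform import Rotation as R
o=get_obs();print(o['clock'],o['position'],o['ft_force'],o['grip_width'],o['grasp_force'])
T=R.from_quat(o['ee_rot']).as_matrix();print(T.round(3))
C=np.array([.579,-.1635]);v=o['position'][:2]-C;r=np.hypot(*v);a0=np.arctan2(v[1],v[0])%(2*np.pi);a1=np.arctan2(.0383,-.0659)
print(r,a0,a1)
prev=o['position']
for a in np.linspace(a0,a1,13)[1:]:
    q=np.r_[C+r*np.array([np.cos(a),np.sin(a)]),prev[2]];print(q.round(4),(T.T@(q-prev)/.04).round(3));prev=q
E
```

```text
4.15 [ 0.52351668 -0.18429768  0.10261642] [-4.95652329 -0.47196137  4.95651708] 0.17427550818809792 29.342731833457947
[[-0.925  0.379 -0.   ]
 [ 0.379  0.925 -0.   ]
 [ 0.    -0.    -1.   ]]
0.05925320273961254 3.500227979934026 2.615123643391269
[ 0.5221 -0.1802  0.1026] [0.071 0.083 0.   ]
[ 0.5211 -0.1759  0.1026] [0.065 0.088 0.   ]
[ 0.5203 -0.1716  0.1026] [0.058 0.092 0.   ]
[ 0.5199 -0.1673  0.1026] [0.051 0.096 0.   ]
[ 0.5197 -0.1629  0.1026] [ 0.044  0.1   -0.   ]
[ 0.52   -0.1585  0.1026] [ 0.037  0.103 -0.   ]
[ 0.5205 -0.1542  0.1026] [ 0.029  0.105 -0.   ]
[ 0.5213 -0.1499  0.1026] [ 0.021  0.107 -0.   ]
[ 0.5225 -0.1457  0.1026] [ 0.013  0.108 -0.   ]
[ 0.524  -0.1416  0.1026] [ 0.005  0.109 -0.   ]
[ 0.5257 -0.1376  0.1026] [-0.003  0.109 -0.   ]
[ 0.5278 -0.1337  0.1026] [-0.011  0.109 -0.   ]
```

Request:
{"fn": "carry_out", "kwargs": {
  "commands": [
    [[0.071,0.083,0,0,0,0],[0.065,0.088,0,0,0,0],[0.058,0.092,0,0,0,0],[0.051,0.096,0,0,0,0],[0.044,0.1,0,0,0,0],[0.037,0.103,0,0,0,0],[0.029,0.105,0,0,0,0],[0.021,0.107,0,0,0,0],[0.013,0.108,0,0,0,0],[0.005,0.109,0,0,0,0],[-0.003,0.109,0,0,0,0],[-0.011,0.109,0,0,0,0],[0,0,0,0,0,0],[0,0,0,0,0,0],[0,0,0,0,0,0]]
  ]
}}

```text
clock: 5.4
position: [0.5269, -0.1336, 0.1021]
ee_rot: [0.194, 0.981, -0.0, -0.001]
ft_force: [-5.7, -0.8, 4.8]
grip_width: 0.175
grasp_force: 30.2
```

```bash
python3 - <<'E'
from workcell import *;from h import *
p=camera_params('wrist');o=get_obs();im=camera('wrist');cv2.imwrite('pics/w2.png',im[:,:,::-1]);np.savez('pics/w2.npz',im=im,**p)
print(o['clock'],o['position'],o['ft_force'],o['grip_width'],o['grasp_force'])
E
```

```text
5.4 [ 0.52694174 -0.13359212  0.10211494] [-5.66682654 -0.79482245  4.78175249] 0.1751021966241659 30.18219530582428
```

View pics/w2.png

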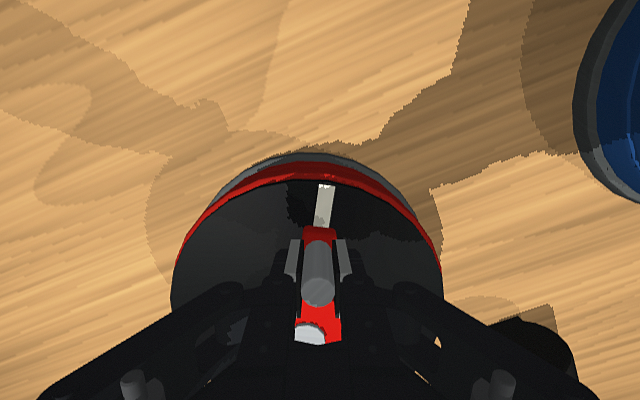

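The wrist view shows the grip holding. The arm tip is at about (320,232) and the visible outer part of the mark runs from (326,186) to (322,226). I'll measure the angle left over.

```bash
python3 - <<'E'
from h import *
p=np.load('pics/w2.npz');im=p['im'].astype(int)
r,g,b=im.transpose(2,0,1)
C=np.array([.579,-.1635]);ang=lambda X:np.degrees(np.arctan2(X[1]-C[1],X[0]-C[0]))%360
for v in range(188,227,6):
    xs=np.where((im[v,305:345].min(1)>90))[0]+305
    if len(xs):
        L,Rr=[ray(p,(x,v),.073) for x in(xs[0]-.5,xs[-1]+.5)];m=(L+Rr)/2;print('mark',v,xs[0],xs[-1],m[:2].round(4),'w',np.hypot(*(L-Rr)[:2]).round(4),'r',np.hypot(*(m[:2]-C)).round(4),ang(m).round(2))
for v in list(range(241,244))+list(range(308,325,5)):
    xs=np.where((r[v,290:350]>150)&(g[v,290:350]<60))[0]+290
    if len(xs):
        L,Rr=[ray(p,(x,v),.095) for x in(xs[0]-.5,xs[-1]+.5)];m=(L+Rr)/2;print('arm',v,xs[0],xs[-1],m[:2].round(4),'w',np.hypot(*(L-Rr)[:2]).round(4),'r',np.hypot(*(m[:2]-C)).round(4),ang(m).round(2))
for c,a,mm in cents(((im.min(2)>110)),20):
    if 290<c[0]<350 and c[1]>230: print('light',c,a)
E
python3 - <<'E'
import cv2
i=cv2.imread('pics/w2.png')[170:350,260:380];cv2.imwrite('pics/w2c.png',cv2.resize(i,None,fx=3,fy=3,interpolation=0))
E
```

```text
mark 188 318 334 [ 0.5    -0.1173] w 0.0104 r 0.0915 149.66
mark 194 318 333 [ 0.5034 -0.119 ] w 0.0099 r 0.0877 149.49
mark 200 317 332 [ 0.5068 -0.121 ] w 0.0099 r 0.0838 149.52
mark 206 316 331 [ 0.5101 -0.123 ] w 0.01 r 0.0799 149.54
mark 212 315 330 [ 0.5136 -0.1251] w 0.01 r 0.0759 149.57
mark 218 314 329 [ 0.517  -0.1272] w 0.0101 r 0.0718 149.61
mark 224 313 328 [ 0.5205 -0.1293] w 0.0102 r 0.0677 149.65
arm 308 301 333 [ 0.5623 -0.1488] w 0.0201 r 0.0222 138.66
arm 313 301 334 [ 0.5658 -0.1499] w 0.0208 r 0.019 134.25
arm 318 297 338 [ 0.5691 -0.1513] w 0.0258 r 0.0157 128.98
arm 323 295 340 [ 0.5725 -0.1527] w 0.0285 r 0.0126 120.93
light [308.91 334.67] 469
```

View pics/w2c.png

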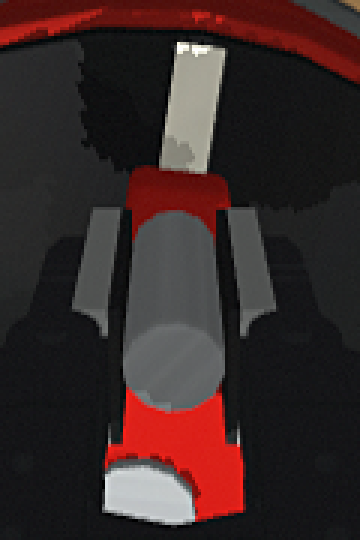

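The zoomed crop shows the arm tip in line with the mark. The post top is at about (318,292) in full-image pixels. I'll check its angle.

```bash
python3 - <<'E'
from h import *
p=np.load('pics/w2.npz')
C=np.array([.579,-.1635])
for uv,z in[((318,292.3),.135),((319.2,233),.095)]:
    X=ray(p,uv,z);d=X[:2]-C;print(X.round(4),np.hypot(*d),np.degrees(np.arctan2(d[1],d[0])))
E
```

```text
[ 0.5272 -0.1338  0.135 ] 0.059712815009906633 150.184356780141
[ 0.5172 -0.1289  0.095 ] 0.07076729194956038 150.76633855546334
```

About 0.6° is left, so I'll nudge it, release and go up.

Request:
{"fn": "carry_out", "kwargs": {
  "commands": [
    [[-0.002,0.016,0,0,0,0],[0,0,0,0,0,0],[0,0,0,0,0,0],[0,0,0,0,0,0],[0,0,0,0,0,0]]
  ]
}}

```text
clock: 5.87
position: [0.527, -0.1335, 0.1021]
ee_rot: [0.194, 0.981, -0.0, -0.001]
ft_force: [-7.5, -2.4, 4.7]
grip_width: 0.177
grasp_force: 30.3
```

Request:
{"fn": "carry_out", "kwargs": {
  "commands": [
    [[0,0,0,0,0,0],[0,0,0,0,0,0],[0,0,0,0,0,0],[0,0,0,0,0,0],[0,0,0,0,0,0],[0,0,0,0,0,0],[0,0,0,0,0,0],[0,0,0,0,0,0],[0,0,0,0,0,0],[0,0,0,0,0,0]]
  ],
  "hand": -1
}}

```text
clock: 6.7
position: [0.5283, -0.133, 0.1025]
ee_rot: [0.193, 0.981, 0.0, -0.0]
ft_force: [0.3, -0.1, -0.2]
grip_width: 1.001
grasp_force: 0.0
```

Request:
{"fn": "carry_out", "kwargs": {
  "commands": [
    [[0,0,-0.3,0,0,0],[0,0,-0.6,0,0,0],[0,0,-0.6,0,0,0],[0,0,-0.6,0,0,0],[0,0,-0.6,0,0,0],[0,0,-0.5,0,0,0],[0,0,0,0,0,0],[0,0,0,0,0,0]]
  ]
}}

```text
clock: 7.37
position: [0.5289, -0.1332, 0.2322]
ee_rot: [0.193, 0.981, 0.0, 0.001]
ft_force: [0.5, 0.4, -0.1]
grip_width: 1.001
grasp_force: 0.0
```

```bash
python3 - <<'E'
from workcell import *;from h import *
p=camera_params('wrist');o=get_obs();im=camera('wrist');cv2.imwrite('pics/w3.png',im[:,:,::-1])
print(o['clock'],o['position'],o['ft_force'],o['grip_width'])
def proj(X):
    c=p['mtx']@(p['R']@np.array(X)+p['t']);return (c[:2]/c[2])
print('hub',proj([.579,-.1635,.099]),'post',proj([.527,-.1332,.135]))
for c,a,_ in cents(im.min(2)>100,40):
    if 250<c[0]<420 and 120<c[1]<330:
        print(c,a,[(lambda X:(X[:2].round(4),np.hypot(*(X[:2]-[.579,-.1635])).round(4),np.degrees(np.arctan2(X[1]+.1635,X[0]-.579)).round(2)))(ray(p,c,z)) for z in(.073,.099,.135)])
E
```

```text
7.3667 [ 0.52885835 -0.13320625  0.23220241] [ 0.49926011  0.43825742 -0.05783873] 1.0009081805598932
hub [308.97959459 245.70516163] post [316.86565566 201.23169616]
[399.57 145.58] 841 [(array([ 0.5214, -0.0388]), np.float64(0.1373), np.float64(114.78)), (array([ 0.5161, -0.0446]), np.float64(0.1346), np.float64(117.88)), (array([ 0.5087, -0.0525]), np.float64(0.1314), np.float64(122.36))]
[320.09 164.58] 233 [(array([ 0.5086, -0.122 ]), np.float64(0.0817), np.float64(149.49)), (array([ 0.5043, -0.1206]), np.float64(0.0861), np.float64(150.1)), (array([ 0.4985, -0.1186]), np.float64(0.0922), np.float64(150.84))]
[419.1  271.57] 12264 [(array([ 0.6705, -0.0619]), np.float64(0.1367), np.float64(48.0)), (array([ 0.6522, -0.0657]), np.float64(0.1222), np.float64(53.17)), (array([ 0.627 , -0.0708]), np.float64(0.1044), np.float64(62.59))]
[316.06 201.46] 234 [(array([ 0.5444, -0.1413]), np.float64(0.0411), np.float64(147.35)), (array([ 0.5371, -0.1382]), np.float64(0.0489), np.float64(148.92)), (array([ 0.5269, -0.1339]), np.float64(0.0599), np.float64(150.41))]
[418.45 206.71] 211 [(array([ 0.5927, -0.0397]), np.float64(0.1245), np.float64(83.69)), (array([ 0.5812, -0.0454]), np.float64(0.1181), np.float64(88.94)), (array([ 0.5653, -0.0532]), np.float64(0.1112), np.float64(97.1))]
[309.2  245.45] 367 [(array([ 0.5901, -0.1686]), np.float64(0.0122), np.float64(-24.86)), (array([ 0.5788, -0.1632]), np.float64(0.0004), np.float64(119.17)), (array([ 0.5632, -0.1556]), np.float64(0.0177), np.float64(153.44))]
```

View pics/w3.png

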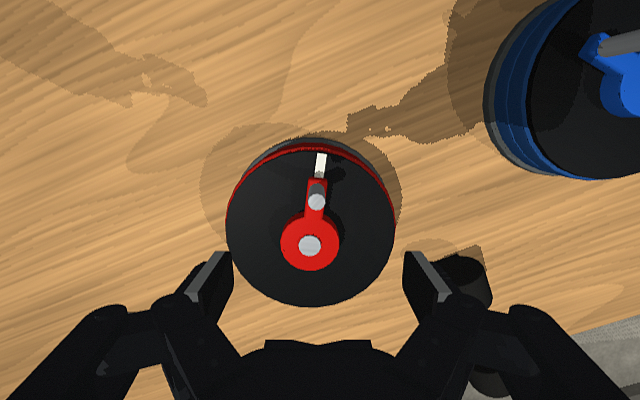

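The wrist view shows the arm lying over the mark: hub (309,245), post (316,201) and mark (320,165). The remaining error is about 0.9°, or 1 mm at the post. The gripper is open and clear, and nothing went near the blue collar.

```bash
python3 -c "
from workcell import *
print(hand_in())"
```

```text
the job is handed in; nothing more can be done
None
```

I turned the red collar clockwise until its arm lay over the white mark, to within about 1° by the last camera measurement, then let go and moved clear; the blue collar was not touched, and I handed the job in at about 7.4 s on the robot's clock.

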